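# Open the lab waste bin with its press lever

## Task

Open the yellow waste bin for a colleague: push the green plate of the safety catch fully home towards the lever, then press the lever's red paddle down to its rubber stop so that the lever lifts the heavy steel flap, and finish while still holding it down with the flap open. Only push and press with the fingers: grip nothing, do not touch the flap itself, do not lift the lever out of its bearing, and leave the bottle, the pot and the case where they stand.

Things in the scene. Friction and masses are not known exactly. Their poses are not given: they have to be found in the camera images.
- station: Fixed waste station. Origin on the bench straight below the lever's pin; +x runs to the yellow bin (140 x 210 x 72 mm high, x +105 to +245). Base plate 12 mm thick, x -180 to +120, y -50 to +50; grey bearing cheeks 112 mm high at the origin, with open-topped slots; rubber stop under the arm at x -145, top 45 mm up; catch on a cross plate at x -130 to -70, y to +175 mm.
- lever: Loose lever, 0.8 kg, resting by its cross pin in the bearing. Origin on the pin; axes parallel to the station's at rest. Its arm (25 x 12 mm) slopes up 0.32 rad towards -x to the red paddle; its short steel toe (85 mm to +x) lies under the flap's lip. Pressing the paddle turns it about y by 0.57 rad to the rubber stop; with the catch not home the blue block stops it after about 0.05 rad.
- paddle (a point): Middle of the upper face of the red paddle (70 mm along the lever, 80 mm wide, 10 mm thick), 210 mm from the pin. At rest about 164 mm above the bench, on the stop about 47 mm, and within 15 mm of the same horizontal place all the way down. Takes roughly 5 to 10 N to press while the flap lifts; comes back up when let go.
- pivot (a point): Middle of the lever's cross pin, in its bearing; 90 mm above the bench.
- catch (a joint): Safety catch slide, in m: 0 to 0.006 at the start (blue block, 28 mm wide, under the lever's arm), 0.040 fully home (block clear of the arm). It grows as the green plate is pushed along the station's -y towards the lever. Friction about 2 N, stays where it is left.
- catch_plate (a point): Middle of the outer (+y) face of the green upright push plate: 50 mm wide along x, 12 mm thick, its top 22 mm above and its lower edge about 40 mm below this point, which is 65 mm above the bench. At catch 0 it lies at station x = -100, y = +145 mm; it slides 40 mm along -y.
- flap (a joint): Hinge of the steel flap over the bin, in rad: 0 shut (horizontal); about 0.27 with the lever on its stop. It falls shut when the lever is let go.
- flap_lip (a point): Middle of the free front edge of the steel flap (200 mm wide, 174 mm long, 8 mm thick, 2.2 kg, hinged at the bin's far side), above the lever's toe; 78 mm above the bench when shut.
- wash_bottle: White bottle, 60 mm in diameter, 130 mm tall, standing loose; origin at the centre of its underside. Bystander.
- yellow_pot: Yellow pot with a red cap, 60 mm in diameter, 75 mm tall, standing loose; origin at the centre of its underside. Bystander.
- case: Grey flat case, 120 x 75 x 30 mm high, lying loose; origin at the centre of its underside. Bystander.

How it is judged:
On the way, in this order (a step that is already met when the one before it is completed fails the run):
1. the safety catch is pushed fully home (value of joint catch above 0.035 m), for 0.1 s.
2. the lever is pressed with the fingers and lifts the flap (value of joint flap above 0.24 rad and contact force between the fingers and lever above 1 N), for 0.3 s.
At the end, for the whole second after the job is handed in: Flap open and still above 0.24 rad, fingers pressing the lever with over 1 N, its pin in the bearing (82 to 102 mm above the bench), the catch in by over 35 of its 40 mm, and the bottle, pot and case upright within 30 mm of their first places (all of step 2 and velocity of joint flap between -0.05 and 0.05 rad/s and value of joint catch above 0.035 m and z of pivot in the frame of station between 0.082 and 0.102 m and not (distance of any of wash_bottle, yellow_pot, case from where it was at the start of the episode above 0.03 m or angle between any of wash_bottle, yellow_pot, case's own z axis and vertical above 0.3 rad)); the arm keeps its last pose, push and grip.
It fails at once if a bystander is moved more than 30 mm, tipped or lifted (distance of any of wash_bottle, yellow_pot, case from where it was at the start of the episode above 0.03 m or angle between any of wash_bottle, yellow_pot, case's own z axis and vertical above 0.3 rad).
It fails at once if the lever is lifted out of its bearing (not (z of pivot in the frame of station between 0.082 and 0.102 m)).
It fails at once if the robot touches the flap itself (contact force between any of the fingers, the arm and flap above 0.5 N).
It also fails if it takes over 40 s, if anything falls off the work surface, if the arm or the gripper's body presses on something with over 40 N, if the wrist force passes 120 N, or if a joint passes its speed limit or range.

## Robot

A 6-joint arm with a two-finger parallel gripper is mounted at the origin on the work surface. World frame = base frame: x ahead of the robot, y to its left, z up, the work surface at z = 0. Lengths are in m, angles in rad, forces in N, time in s.
With the tool pointing down it reaches from about 0.35 to 0.85 m from the base axis. Payload 8.1 kg.
Tool frame: the origin (TCP) lies between the finger pads; the fingertips stand 17 mm ahead of it and the grasp point (between the pads) lies 2 mm behind it (ctrl.tip_reach is the distance from the TCP to the fingertips, in m); z points along the fingers, y is the line along which they close (so a half turn about z gives the same grasp; the last joint's range is limited). The gripper opens to 93 mm and grips with 3 to 60 N. Pads are 15 mm wide; open, the fingers measure 128 mm over their backs; the gripper's body (75 mm by 188 mm) begins 65 mm behind the grasp point.
Start: joints at [-1.288, 0.13, 1.488, -0, 1.523, -0.085], TCP at [0.216, -0.56, 0.236] pointing down, gripper open.
Joint ranges: [-2.96, 2.96], [-0.89, 2.26], [0.02, 2.5], [-1.34, 4.48], [0, 2.73], [-2.66, 2.66]. Speed limits (rad/s): [2.39, 2.39, 2.79, 3.14, 3.14, 3.14].

## Interface

Orientations are given as a unit quaternion [w, x, y, z].
In Python, from station import ctrl gives the robot as it stands. The module is installed in compiled form; this text tells all that it offers.
- The arm moves only by the tool apply_moves, never from a script. Its argument "steps" is a list that holds one entry, the list of rows, each a list of 6 numbers: the shift along the world's x, y, z in mm, then the turn, a rotation vector about the world's x, y, z in degrees. A call has 1 to 20 rows; each row shifts and turns the commanded pose from where the row before left it; what a row does not reach is not made up. A row lasts 1/10 s, in which the tool goes at most 50 mm and 8.59 degrees, less where a joint would pass 70% of its speed; a pose out of reach is approached as far as the arm can. A call with a gripper value outside its range is refused whole. "hand" is the finger opening in mm, from 0 to 93, set as the call begins (left out, the last holds). The fingers move at their own pace and stop on an object; "force" is the grip in N (left out, the last holds). Time passes only in rows, so rows that do not move let the fingers close. It gives the time, the measured TCP pose, the force, the opening and the grip force at its end, in the units of the state.
- ctrl.read_state(): the state, without advancing time (a new reading comes with each control period).
- ctrl.capture(name): name is "scene" or "top" or "wrist"; returns (picture, depth): 400x640x3 uint8, red, green, blue; 400x640 float32, m along the optical axis (not along the pixel's ray), 0 where there is no reading.
- ctrl.get_calibration(name): a dict with "vfov" (degrees; the focal length in pixels is half the picture's height over the tangent of half this angle, whatever the lens; pixels are square), "cx", "cy" (the principal point, pixels), "T" (4x4, takes a point from camera to world coordinates); the wrist camera has in their place "T_tool_cam" (4x4, takes a point from camera to tool coordinates, whose origin is the TCP and whose axes are the flange's). Camera axes: x right, y up, looking along -z (the intrinsics and any distortion apply to the point x, -y, -z); pixel columns grow to the right and rows downward; lengths in m; the calibration is good to about 2 mm. A picture is of the moment at which its call begins: read the wrist's pose just before it. get_calibration takes no time and is no camera call.
- ctrl.hand_in(): hands the job in; it is judged then, once.
Trained networks look in the newest picture that a camera, given by its name, has taken for a name from the list of things; names that differ only in an ending like _2 or _b are one class to them, and where a whole thing is asked for, a point or a joint stands for the part that bears it (a point fixed in the world has none). Each returns a list of dicts, best first, with "conf" (0 to 1); they miss things now and then, are a little off and sometimes report something else, mostly with a low value. They report only what shows in the picture. A call takes as long as a camera call.
- ctrl.outline_of(camera, label): "pixels" (400x640 bool, what is visible of it).
- ctrl.place_of(camera, label): "at" ([x, y, z] in m, in the coordinates of the camera as it stood for that picture, good to about 4 mm: a listed point, or the origin of a listed thing).
The state is a dict: "t": time; "joint_pos": joint angles; "joint_vel": joint speeds; "tau": joint torques, N m; "tool_pos": TCP position; "eef_rot": TCP orientation; "force": force on the tool from outside, world axes, zero at the start; "moment": the same for the moment, N m; "finger_gap": finger opening in m; "grasp_force": force on a finger pad.
Only numpy, scipy, OpenCV 4.12 (cv2) and the standard library are available. Lean on these libraries where they do the work, as an engineer would, in place of code of your own. Each camera call takes 0.05 s, during which the arm holds its last target. There are 200 camera calls.

## Working session

There is one attempt and no reset: what is moved stays moved. The work goes in short steps, Python scripts to look and compute and a tool call to move; the robot and the scene stay as the last step left them, time stands still between calls to the robot, and variables do not carry over. Pictures are saved under pics/ and viewed, at most 10 in all, crops included, and the job is handed in when it is done.

Besides the shell and the picture viewer there is one more tool, called after ">>>" as name(argument=value, ...) on one line, values as JSON. apply_moves: Moves the arm, as the interface text tells. Its arguments: {"type":"object","properties":{"steps":{"type":"array"},"hand":{"type":"number"},"force":{"type":"number"}},"required":["steps"]}

```bash
mkdir -p pics; cat > h.py <<'E'
from station import ctrl
import numpy as np, cv2
from scipy.spatial.transform import Rotation as R
def Tcam(c):
    k=ctrl.get_calibration(c)
    if 'T' in k: return np.array(k['T'])
    s=ctrl.read_state(); q=s['eef_rot']; T=np.eye(4); T[:3,:3]=R.from_quat([q[1],q[2],q[3],q[0]]).as_matrix(); T[:3,3]=s['tool_pos']
    return T@np.array(k['T_tool_cam'])
def place(c,l,T):
    return [(round(d['conf'],2),np.round((T@np.r_[d['at'],1])[:3],4)) for d in ctrl.place_of(c,l)[:2]]
E
python3 - <<'E'
from h import *
s=ctrl.read_state(); print({k:np.round(v,3) for k,v in s.items()}, ctrl.tip_reach)
for c in ['scene','top']:
    T=Tcam(c); im,d=ctrl.capture(c); cv2.imwrite(f'pics/{c}0.png',im[:,:,::-1])
    for l in ['station','lever','paddle','pivot','catch_plate','flap_lip','wash_bottle','yellow_pot','case']: print(c,l,place(c,l,T))
E
```

```text
{'t': np.float64(0.0), 'joint_pos': array([-1.288,  0.131,  1.489,  0.   ,  1.523, -0.085]), 'joint_vel': array([ 0.   , -0.001, -0.   ,  0.002,  0.001, -0.001]), 'tau': array([ 2.0000e-03, -5.5984e+01, -4.9176e+01,  7.7000e-02,  3.6000e-02,
       -0.0000e+00]), 'tool_pos': array([ 0.216, -0.559,  0.235]), 'eef_rot': array([-0.001,  0.983,  0.183, -0.   ]), 'force': array([ 0.788, -0.109, -0.267]), 'moment': array([ 0.014,  0.013, -0.001]), 'grasp_force': np.float64(0.0), 'finger_gap': np.float64(0.093)} 0.017
scene station []
scene lever [(0.84, array([ 0.6479, -0.052 ,  0.0913]))]
scene paddle [(0.77, array([ 0.544 , -0.2185,  0.1661]))]
scene pivot [(0.6, array([ 0.6497, -0.0495,  0.09  ]))]
scene catch_plate [(0.73, array([ 0.4752, -0.0605,  0.0659]))]
scene flap_lip [(0.74, array([0.685 , 0.0065, 0.0792]))]
scene wash_bottle [(0.88, array([ 0.564 ,  0.1439, -0.0051]))]
scene yellow_pot [(0.85, array([ 6.494e-01, -2.418e-01,  5.000e-04])), (0.53, array([ 0.5623,  0.1441, -0.0018]))]
scene case []
top station [(0.63, array([ 6.553e-01, -4.840e-02,  5.000e-04]))]
top lever [(0.91, array([ 0.6474, -0.0502,  0.0885]))]
top paddle [(0.82, array([ 0.55  , -0.2182,  0.164 ]))]
top pivot [(0.69, array([ 0.7826, -0.1238, -0.0019])), (0.64, array([ 0.6502, -0.0471,  0.0894]))]
top catch_plate [(0.9, array([ 0.4805, -0.0575,  0.0684])), (0.48, array([0.688 , 0.0063, 0.0796]))]
top flap_lip [(0.93, array([0.6881, 0.0048, 0.0772])), (0.31, array([ 0.6509, -0.0476,  0.091 ]))]
top wash_bottle [(0.86, array([5.654e-01, 1.462e-01, 3.000e-04]))]
top yellow_pot [(0.94, array([ 6.503e-01, -2.415e-01,  5.000e-04]))]
top case [(0.88, array([ 7.820e-01, -1.261e-01, -4.000e-04])), (0.53, array([0.5653, 0.15  , 0.    ]))]
```

View pics/scene0.png

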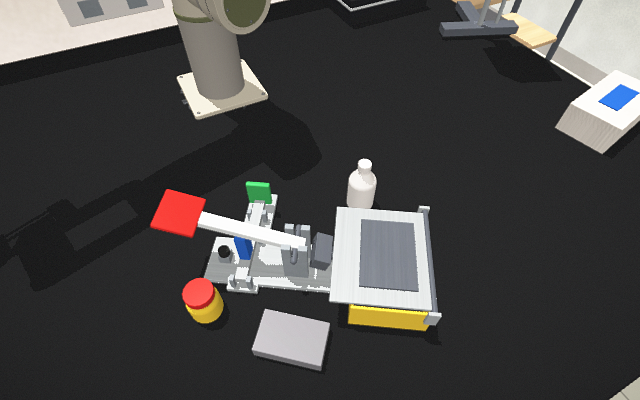

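View pics/top0.png

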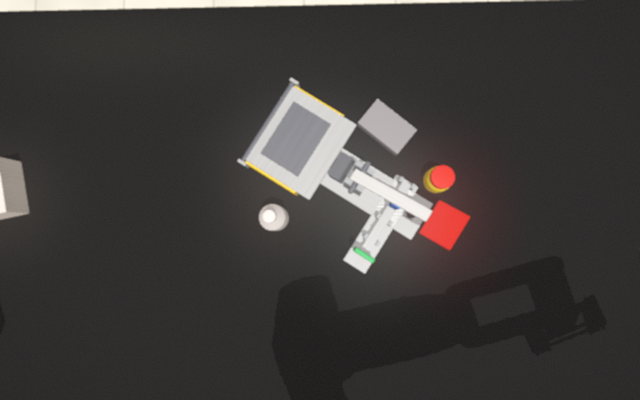

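```bash
python3 - <<'E'
from h import *
# fit yaw/origin from averaged points (station xy)
P=np.array([[0,0],[-199.3,0],[-100,142],[71,0]])/1000   # pivot, paddle, plate(catch~3mm), lip
W=np.array([[.649,-.0497],[.547,-.2184],[.478,-.059],[.6868,.0055]])
w=np.array([1,1,1,.6])
def fit(P,W):
    a,b=P.mean(0),W.mean(0); H=((P-a).T@(W-b)); th=np.arctan2(H[0,1]-H[1,0],H[0,0]+H[1,1])
    Rm=np.array([[np.cos(th),-np.sin(th)],[np.sin(th),np.cos(th)]]); t=b-Rm@a; return th,t,W-(P@Rm.T+t)
th,t,e=fit(P[:3],W[:3]); print(np.degrees(th),t,e*1000)
Rm=np.array([[np.cos(th),-np.sin(th)],[np.sin(th),np.cos(th)]])
print('axes',Rm[:,0],Rm[:,1])
for n,p in dict(plate0=[-.1,.145],plate40=[-.1,.105],paddle=[-.2,0],bottle=None).items():
    if p: print(n,Rm@p+t)
for n,p in dict(bottle=[.565,.146],pot=[.650,-.2415],case=[.782,-.126],lip=[.687,.0055]).items(): print(n,'station xy',Rm.T@(np.array(p)-t))
E
```

```text
58.43408766255144 [ 0.65055559 -0.0488063 ] [[-1.5555869  -0.8937001 ]
 [ 0.77379478  0.21757785]
 [ 0.78179211  0.67612226]]
axes [0.52347909 0.85203852] [-0.85203852  0.52347909]
plate0 [ 0.47466209 -0.05810569]
plate40 [ 0.50874363 -0.07904485]
paddle [ 0.54585977 -0.219214  ]
bottle station xy [0.12119591 0.17487368]
pot station xy [-0.16447329 -0.10039774]
case station xy [ 0.00303639 -0.15240499]
lip station xy [ 0.06534895 -0.00262383]
```

The views agree with the networks. In the scene view the red paddle is near (178,213), the green plate near (259,192), the pot near (203,300) and the case near (291,340). The bottle stands off to the side near (362,185). The station yaw is about 58.4°, and the fit residuals are under 2 mm. I'm moving with closed fingers to the outer side of the plate.

>>> apply_moves(steps=[[[16.5,37,0,0,0,-3.75],[16.5,37,0,0,0,-3.75],[16.5,37,0,0,0,-3.75],[16.5,37,0,0,0,-3.75],[16.5,37,0,0,0,-3.75],[16.5,37,0,0,0,-3.75],[16.5,37,0,0,0,-3.75],[16.5,37,0,0,0,-3.75],[16.5,37,0,0,0,-3.75],[16.5,37,0,0,0,-3.75],[16.5,37,0,0,0,-3.75],[16.5,37,0,0,0,-3.75],[16.5,37,0,0,0,-3.75],[16.5,37,0,0,0,-3.75],[0,0,0,0,0,0],[0,0,0,0,0,0]]], hand=0, force=20)

```text
t: 2.6
tool_pos: [0.4468, -0.0413, 0.2356]
eef_rot: [0.0, 0.963, -0.269, -0.0]
force: [0.4, -0.6, 0.6]
finger_gap: 0.0002
grasp_force: 0.0
```

```bash
python3 - <<'E'
from h import *
s=ctrl.read_state(); print(s['t'],np.round(s['tool_pos'],4),np.round(s['eef_rot'],3),s['finger_gap'],np.round(s['force'],2),np.round(s['joint_pos'],2))
for c in ['wrist','top','scene']:
    T=Tcam(c); im,d=ctrl.capture(c); cv2.imwrite(f'pics/{c}1.png',im[:,:,::-1])
    for l in ['paddle','pivot','catch_plate']: print(c,l,place(c,l,T))
E
```

```text
2.6 [ 0.4468 -0.0413  0.2356] [ 0.     0.963 -0.269 -0.   ] 0.00024741662159639467 [ 0.38 -0.58  0.62] [-0.21 -0.29  1.89 -0.    1.55  1.91]
wrist paddle []
wrist pivot []
wrist catch_plate [(0.83, array([ 0.4718, -0.0571,  0.0644]))]
top paddle [(0.71, array([ 0.5459, -0.2178,  0.1608]))]
top pivot []
top catch_plate [(0.79, array([ 0.4746, -0.0556,  0.0636]))]
scene paddle [(0.75, array([ 0.5427, -0.2195,  0.1624]))]
scene pivot [(0.56, array([ 0.651 , -0.0484,  0.0915]))]
scene catch_plate [(0.67, array([ 0.4732, -0.0605,  0.0651]))]
```

>>> apply_moves(steps=[[[0,0,-30,0,0,0],[0,0,-30,0,0,0],[0,0,-30,0,0,0],[0,0,-30,0,0,0],[0,0,-25,0,0,0],[0,0,-20,0,0,0],[0,0,-9,0,0,0],[8.5,-5.2,0,0,0,0],[4.3,-2.6,0,0,0,0],[4.3,-2.6,0,0,0,0],[4.3,-2.6,0,0,0,0],[4.3,-2.6,0,0,0,0],[4.3,-2.6,0,0,0,0],[0,0,0,0,0,0]]])

```text
t: 4.6
tool_pos: [0.4775, -0.0605, 0.0619]
eef_rot: [0.0, 0.963, -0.271, 0.0]
force: [0.1, -0.1, 0.5]
finger_gap: 0.0004
grasp_force: 0.0
```

```bash
python3 - <<'E'
from h import *
s=ctrl.read_state(); print(s['t'],np.round(s['tool_pos'],4),np.round(s['force'],2))
im,d=ctrl.capture('scene'); cv2.imwrite('pics/s2.png',cv2.resize(im[150:350,130:450,::-1],(800,500)))
E
```

```text
4.6 [ 0.4775 -0.0605  0.0619] [ 0.09 -0.13  0.5 ]
```

View pics/s2.png

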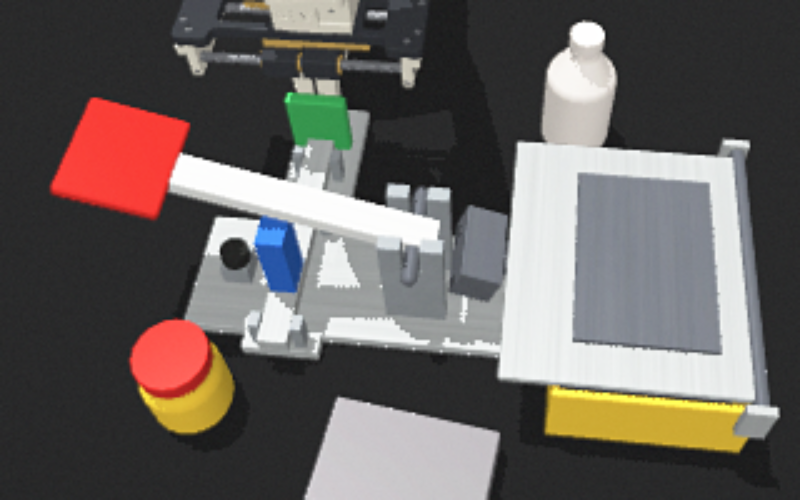

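The crop shows the closed fingers just behind the green plate (about 318,85, with the plate at 320,120), clear of the paddle. I'll keep pushing to the end stop.

>>> apply_moves(steps=[[[4.3,-2.6,0,0,0,0],[4.3,-2.6,0,0,0,0],[4.3,-2.6,0,0,0,0],[4.3,-2.6,0,0,0,0],[4.3,-2.6,0,0,0,0],[0,0,0,0,0,0]]])

```text
t: 5.25
tool_pos: [0.4987, -0.0733, 0.0615]
eef_rot: [-0.0, 0.963, -0.271, -0.0]
force: [-1.6, 0.2, -0.1]
finger_gap: 0.0004
grasp_force: 0.8
```

```bash
python3 - <<'E'
from h import *
s=ctrl.read_state(); print(s['t'],np.round(s['tool_pos'],4),np.round(s['force'],2))
for c in ['scene','top']:
    T=Tcam(c); ctrl.capture(c); print(place(c,'catch_plate',T))
E
```

```text
5.25 [ 0.4987 -0.0733  0.0615] [-1.59  0.18 -0.09]
[(0.91, array([ 0.5038, -0.0814,  0.0637]))]
[(0.51, array([ 0.7834, -0.1215, -0.0023]))]
```

>>> apply_moves(steps=[[[2.6,-1.6,0,0,0,0],[1.7,-1,0,0,0,0],[0,0,0,0,0,0]]])

```text
t: 5.75
tool_pos: [0.4989, -0.0732, 0.0614]
eef_rot: [-0.001, 0.963, -0.271, -0.005]
force: [-23.0, 12.5, 21.8]
finger_gap: 0.0005
grasp_force: 13.7
```

>>> apply_moves(steps=[[[1.7,-1,0,0,0,0],[1.7,-1,0,0,0,0],[0,0,0,0,0,0]]])

```text
t: 6.05
tool_pos: [0.4989, -0.0732, 0.0609]
eef_rot: [-0.002, 0.963, -0.27, -0.009]
force: [-42.3, 23.8, 38.5]
finger_gap: 0.0005
grasp_force: 24.6
```

Pushing now meets a hard stop at about 48 N. I'll back off and check whether this is the end of the slide.

>>> apply_moves(steps=[[[-4.3,2.6,0,0,0,0],[-8.6,5.2,0,0,0,0],[-17,10.5,0,0,0,0],[0,0,0,0,0,0]]])

```text
t: 6.45
tool_pos: [0.4748, -0.0585, 0.0614]
eef_rot: [-0.0, 0.963, -0.271, -0.0]
force: [0.1, 0.9, 0.2]
finger_gap: 0.0001
grasp_force: 0.0
```

```bash
python3 - <<'E'
from h import *
s=ctrl.read_state(); print(s['t'],np.round(s['tool_pos'],4),np.round(s['eef_rot'],3),np.round(s['force'],2))
for c in ['scene','top','wrist']:
    T=Tcam(c); im,d=ctrl.capture(c); print(c,place(c,'catch_plate',T))
    if c=='scene': cv2.imwrite('pics/s3.png',cv2.resize(im[150:350,130:450,::-1],(800,500)))
E
```

```text
6.45 [ 0.4748 -0.0585  0.0614] [-0.     0.963 -0.271 -0.   ] [0.06 0.9  0.2 ]
scene [(0.58, array([ 0.5087, -0.0841,  0.0641]))]
top [(0.71, array([ 0.5107, -0.0778,  0.0649])), (0.17, array([ 0.6478, -0.0522,  0.0894]))]
wrist [(0.57, array([ 0.5031, -0.0759,  0.0631]))]
```

View pics/s3.png

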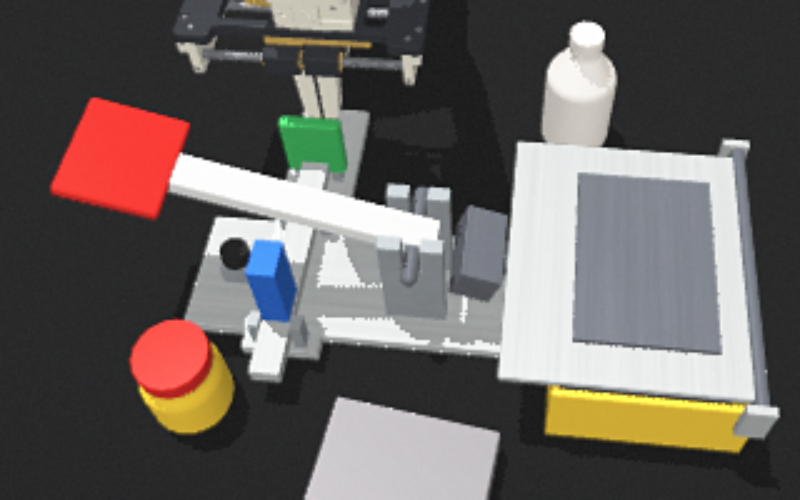

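The blue block (270,280) is now clear of the arm on the far side, and the plate lies at (0.508,-0.079), which is the expected 40 mm. The catch is home, so I'm moving over the paddle.

>>> apply_moves(steps=[[[0,0,29,0,0,0],[0,0,29,0,0,0],[0,0,29,0,0,0],[0,0,29,0,0,0],[0,0,29,0,0,0],[0,0,29,0,0,0],[11.7,-27,0,0,0,0],[11.7,-27,0,0,0,0],[11.7,-27,0,0,0,0],[11.7,-27,0,0,0,0],[11.7,-27,0,0,0,0],[11.7,-27,0,0,0,0],[0,0,-20,0,0,0],[0,0,-15,0,0,0],[0,0,0,0,0,0]]])

```text
t: 8.25
tool_pos: [0.5446, -0.2206, 0.1971]
eef_rot: [-0.001, 0.963, -0.271, -0.003]
force: [-1.0, -0.5, -0.2]
finger_gap: 0.0008
grasp_force: 0.0
```

```bash
python3 - <<'E'
from h import *
s=ctrl.read_state(); print(s['t'],np.round(s['tool_pos'],4),np.round(s['force'],2))
im,d=ctrl.capture('scene'); cv2.imwrite('pics/s4.png',cv2.resize(im[150:350,130:450,::-1],(800,500)))
E
```

```text
8.25 [ 0.5446 -0.2206  0.1971] [-0.98 -0.55 -0.22]
```

View pics/s4.png

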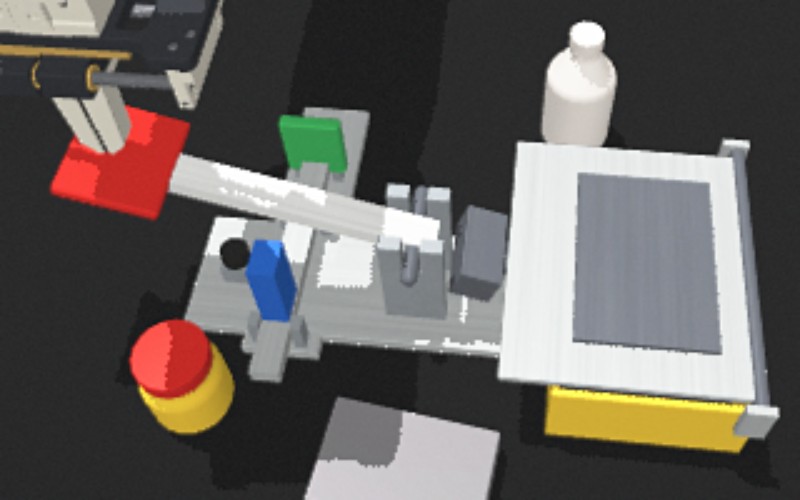

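The fingertips (105,145) stand over the middle of the paddle, so I'm pressing down.

>>> apply_moves(steps=[[[0,0,-8,0,0,0],[0,0,-8,0,0,0],[0,0,-8,0,0,0],[0,0,-8,0,0,0],[0,0,-8,0,0,0],[0,0,0,0,0,0]]])

```text
t: 8.9
tool_pos: [0.5464, -0.222, 0.1605]
eef_rot: [0.001, 0.963, -0.271, 0.001]
force: [-0.5, -0.7, 6.3]
finger_gap: 0.0006
grasp_force: 3.1
```

>>> apply_moves(steps=[[[0,0,-8,0,0,0],[0,0,-8,0,0,0],[0,0,-8,0,0,0],[0,0,-8,0,0,0],[0,0,-8,0,0,0],[0,0,-8,0,0,0],[0,0,-8,0,0,0],[0,0,-8,0,0,0],[0,0,-8,0,0,0],[0,0,-8,0,0,0],[0,0,0,0,0,0]]])

```text
t: 10.0
tool_pos: [0.5471, -0.2217, 0.0809]
eef_rot: [0.0, 0.963, -0.271, 0.001]
force: [2.6, -0.5, 4.5]
finger_gap: 0.0003
grasp_force: 2.3
```

>>> apply_moves(steps=[[[0,0,-4,0,0,0],[0,0,-4,0,0,0],[0,0,-3,0,0,0],[0,0,-2,0,0,0],[0,0,0,0,0,0],[0,0,0,0,0,0]]])

```text
t: 10.6
tool_pos: [0.548, -0.2211, 0.0691]
eef_rot: [-0.0, 0.963, -0.271, 0.002]
force: [1.8, 2.5, 7.3]
finger_gap: 0.001
grasp_force: 3.2
```

>>> apply_moves(steps=[[[0,0,-2,0,0,0],[0,0,0,0,0,0],[0,0,0,0,0,0]]])

```text
t: 10.9
tool_pos: [0.548, -0.2211, 0.0672]
eef_rot: [-0.0, 0.963, -0.271, 0.002]
force: [2.9, 2.5, 7.9]
finger_gap: 0.0003
grasp_force: 3.4
```

Not on the stop yet, as the force is still at lifting level.

>>> apply_moves(steps=[[[0,0,-2,0,0,0],[0,0,-1,0,0,0],[0,0,0,0,0,0]]])

```text
t: 11.2
tool_pos: [0.5485, -0.2212, 0.066]
eef_rot: [-0.0, 0.963, -0.271, 0.002]
force: [-4.4, 7.3, 21.1]
finger_gap: 0.0005
grasp_force: 9.9
```

>>> apply_moves(steps=[[[0,0,-1.5,0,0,0],[0,0,0,0,0,0],[0,0,0,0,0,0]]])

```text
t: 11.5
tool_pos: [0.5487, -0.2212, 0.0657]
eef_rot: [-0.0, 0.963, -0.271, 0.002]
force: [-8.2, 9.3, 29.4]
finger_gap: 0.0001
grasp_force: 14.2
```

```bash
python3 - <<'E'
from h import *
s=ctrl.read_state(); print(s['t'],np.round(s['tool_pos'],4),np.round(s['force'],2))
for c in ['scene','top']:
    T=Tcam(c); im,d=ctrl.capture(c)
    for l in ['flap_lip','paddle','pivot','catch_plate','yellow_pot','case','wash_bottle']: print(c,l,place(c,l,T))
    if c=='scene': cv2.imwrite('pics/s5.png',cv2.resize(im[150:350,130:450,::-1],(800,500)))
E
```

```text
11.5 [ 0.5487 -0.2212  0.0657] [-8.22  9.35 29.42]
scene flap_lip [(0.76, array([0.6896, 0.0163, 0.1282]))]
scene paddle [(0.97, array([ 0.5388, -0.2265,  0.0459]))]
scene pivot [(0.72, array([ 0.6488, -0.0486,  0.0903]))]
scene catch_plate [(0.76, array([ 0.5034, -0.0796,  0.0674])), (0.75, array([ 0.6467, -0.0468,  0.0902]))]
scene yellow_pot []
scene case [(0.59, array([ 7.736e-01, -1.266e-01, -5.000e-04])), (0.23, array([ 0.6524, -0.2392,  0.0019]))]
scene wash_bottle [(0.77, array([ 0.5638,  0.1434, -0.0011])), (0.55, array([ 0.5424, -0.2279,  0.0463]))]
top flap_lip [(0.73, array([0.6933, 0.0133, 0.1254]))]
top paddle [(0.98, array([ 0.5423, -0.2272,  0.043 ]))]
top pivot [(0.71, array([ 0.6487, -0.0502,  0.0902]))]
top catch_plate [(0.89, array([ 0.5097, -0.0764,  0.0661])), (0.29, array([ 0.6495, -0.2402,  0.0009]))]
top yellow_pot [(0.83, array([ 0.6514, -0.241 ,  0.0009]))]
top case [(0.61, array([ 0.7814, -0.1242, -0.0027]))]
top wash_bottle [(0.91, array([ 0.5659,  0.1467, -0.    ]))]
```

View pics/s5.png

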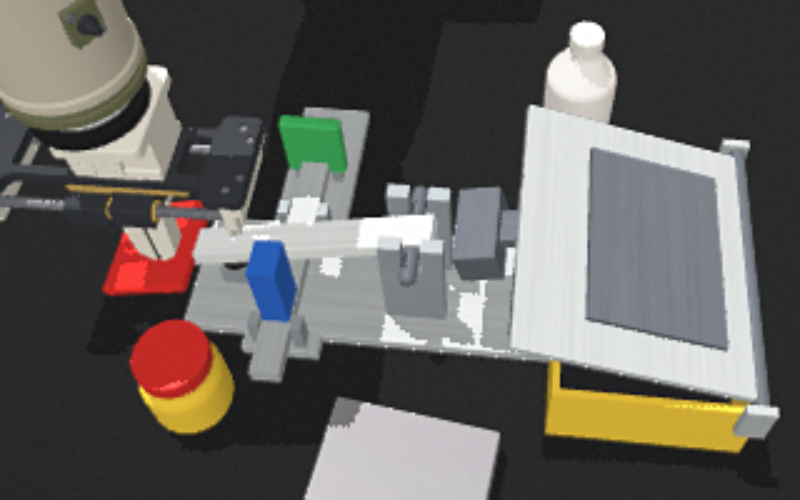

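The flap is up: its lip is at 127 mm, about 0.28 rad. The paddle is on its stop at about 45 mm, the pivot is at 90 mm, and the bystanders haven't moved. I'll let it settle briefly and hand in.

>>> apply_moves(steps=[[[0,0,0,0,0,0],[0,0,0,0,0,0],[0,0,0,0,0,0],[0,0,0,0,0,0],[0,0,0,0,0,0]]])

```text
t: 12.8
tool_pos: [0.5487, -0.2212, 0.0657]
eef_rot: [-0.0, 0.963, -0.271, 0.002]
force: [-8.1, 8.6, 29.1]
finger_gap: 0.0007
grasp_force: 14.2
```

```bash
python3 -c "
from station import ctrl
s=ctrl.read_state(); print(s['t'],s['tool_pos'],s['force']); print(ctrl.hand_in())"
```

```text
12.8 [ 0.54869082 -0.22118971  0.06569417] [-8.05809079  8.60590963 29.06472845]
the job is handed in; nothing more can be done
None
```

The job is handed in at 12.8 s: the catch is fully home (about 40 mm), and the fingers hold the paddle on its stop with about 29 N. The flap is open at about 0.28 rad and the bystanders have not moved; no verdict came back.

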